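# Zero the speed knob and check the gear unit with its dipstick

### The arm

A 7-joint arm with a two-finger parallel gripper is mounted at the origin on a cart in front of the work surface, level with it; the furniture and walls round the work are solid. World frame = base frame: x ahead of the robot, y to its left, z up, the work surface at z = 0. Lengths are in m, angles in rad, forces in N, time in s.
With the tool pointing down it reaches from about 0.4 to 0.875 m from the base axis. Payload 19.3 kg.
Tool frame: the origin (TCP) lies on the mounting face of the last link; the fingertips stand 173 mm ahead of it and the grasp point (between the pads) lies 155 mm ahead of it (bot.grip_point_offset is the distance from the TCP to the grasp point, in m); z points along the fingers, y is the line along which they close (so a half turn about z gives the same grasp; the last joint's range is limited). The gripper opens to 85 mm and grips with 20 to 120 N. Pads are 22 mm wide; open, the fingers measure 114 mm over their backs; the gripper's body (76 mm by 85 mm) begins 54 mm behind the grasp point. The pads swing forward as they close: fully open they stand 13 mm farther back than shut.
Start: joints at [-1.25, 0.521, -0.036, 1.599, 0.021, 1.021, -0.113], TCP at [0.238, 0.578, 0.405] pointing down, gripper open.
Joint ranges: [-2.91, 2.91], [-0.3, 2.13], [-1.5, 1.42], [0.17, 2.43], [-1.26, 4.41], [0.16, 1.93], [-2.52, 2.52]. Speed limits (rad/s): [1.89, 1.89, 2.39, 2.39, 3.01, 3.01, 3.01].

### API

Orientations are given as [roll, pitch, yaw] about the fixed x, y, z axes, in that order (R = Rz(yaw) Ry(pitch) Rx(roll)).
In Python, from workcell import bot gives the robot as it stands.
- The arm moves only by the tool arm_command, never from a script. Its argument "deltas" is a list of rows, each a list of 3 entries, a list of its own where there are three numbers: the shift along the tool's x, y, z in cm, then the turn, a rotation vector about the tool's x, y, z in rad, then the finger opening in cm, from 0 to 8.54. In form: [[[tx, ty, tz], [rx, ry, rz], claw], ...]. A call has 1 to 20 rows; each row shifts and turns the commanded pose from where the row before left it, along the tool's axes as they then stand; what a row does not reach is not made up. A row lasts 1/10 s, in which the tool goes at most 50 mm and 8.59 degrees, less where a joint would pass 70% of its speed; a pose out of reach is approached as far as the arm can. A call with a gripper value outside its range is refused whole. The fingers move at their own pace and stop on an object; "newtons" is the grip in N (left out, the last holds). Time passes only in rows, so rows that do not move let the fingers close. It gives the time, the measured TCP pose, the force, the opening and the grip force at its end, in the units of the state.
- bot.observe(): the state, without advancing time (a new reading comes with each control period).
- bot.grab_frame(name): name is "scene" or "side" or "wrist"; returns a dict with "frame" (480x640x3 uint8, red, green, blue), "K" (3x3 intrinsics, pixels), "rvec" (rotation vector, rad) and "tvec" (3), from world to camera coordinates, as OpenCV has them; the wrist camera has in their place "T_tool_cam" (4x4, takes a point from camera to tool coordinates, whose origin is the TCP and whose axes are the flange's). Camera axes: x right, y down, z forward; pixel columns grow to the right and rows downward; lengths in m; the calibration is good to about 2 mm. A picture is of the moment at which its call begins: read the wrist's pose just before it. There is no depth.
- bot.job_done(): hands the job in; it is judged then, once.
Trained networks look in a picture, given as the dict that the camera call returned (one of the last four; its "shot" number tells which), for a name from the list of things; names that differ only in an ending like _2 or _b are one class to them, and where a whole thing is asked for, a point or a joint stands for the part that bears it (a point fixed in the world has none). Each returns a list of dicts, best first, with "p" (0 to 1); they miss things now and then, are a little off and sometimes report something else, mostly with a low value. They report only what shows in the picture. A call takes as long as a camera call. They do not tell look-alikes from the thing itself.
- bot.find_in(name, picture): "rect" ([left, top, width, height] in pixels, round what is visible of it).
- bot.mark_of(name, picture): "at" ([column, row] in pixels: a listed point, or the origin of a listed thing).
The state is a dict: "clock": time; "qpos": joint angles; "qd": joint speeds; "joint_efforts": joint torques, N m; "position": TCP position; "tool_rot": TCP orientation; "force": force on the tool from outside, world axes, zero at the start; "moment": the same for the moment, N m; "grip_width": finger opening in m; "finger_force": force on a finger pad.
Only numpy, scipy, OpenCV 4.12 (cv2) and the standard library are available. Lean on these libraries where they do the work, as an engineer would, in place of code of your own. Each camera call takes 0.05 s, during which the arm holds its last target. There are 200 camera calls.

### The job

Check the gear unit on the bench: first turn its speed knob until the pointer stands on the long zero mark, and leave it at zero. Then take the dipstick from its rest, push it into the inclined guide tube until its collar stops on the rim, draw it right out again, and present it for reading: rod level and crosswise to the bench magnifier, its tip in front of the middle of the lens, about 45 mm from the glass. Finish while still holding it there in the gripper, touching neither magnifier nor anything else with it, and leave the tools and parts lying around where they are.

Things in the scene. Friction and masses are not known exactly. Their poses are not given: they have to be found in the camera images.
- speed_knob (a joint): Speed knob on top of the gear unit, turning about the vertical, rad. 0 = pointer on the long broad zero mark at the end of the scale (pointer then along the gear unit's -x, towards the robot side). Positive = turned anticlockwise seen from above. Travel -0.6 to 1.6, no stop at zero; light friction (0.04 N m), it stays where it is left. Starts between 0.5 and 1.3.
- knob_grip (a point): Point on the knob's axis, inside its black grip bar: bar 44 mm long (along this frame's x, pointer end at -x, marked by a white line on the top and a small black finger over the scale), 14 mm wide (y), its top 10 mm above this point and the dial plate's face 22 mm below it (a hub of radius 15 mm fills the lowest 6 mm above the plate). The frame turns with the knob.
- gearcase: Grey cast gear unit, fixed: origin on the bench beneath it, z up. Foot plate 150x150x10 mm and case 110x120 mm both centred at y = -40 mm, case top at z = 85 mm; knob axis at x = 0, y = -60 mm. The inclined tube leaves its +y side.
- guide_tube: Steel guide tube fixed in the gear unit; origin on its axis at the lower end, z along the axis up and out of the mouth, 30 degrees above level, towards the gear unit's +y. Length 120 mm, outer diameter 21 mm, bore 14 mm; mouth flange 27 mm outside with a flared entry of 20 mm.
- tube_mouth (a point): Centre of the tube's mouth, in the plane of its rim, 95 mm above the bench; axes as body guide_tube (z points out along the axis). The tube leaves the case 63 mm below this along the axis.
- tube_bottom (a point): Centre of the tube's lower end, 120 mm down the axis from the mouth; axes as body guide_tube. The seated rod ends 10 mm short of it.
- dipstick_grip (a point): Centre of the dipstick's black round hand grip (diameter 16 mm, 74 mm long, from the collar at y = -39 mm to y = +35 mm). The dipstick is straight along this frame's y, the tip towards -y: steel rod of diameter 8 mm, steel collar, grip, then a neck of 8 mm and a ball of 16 mm ending at y = +75 mm. About 0.1 kg. It starts lying level in the open-topped notches of its rest, axis 50 mm above the bench. It is round and may lie rolled about y.
- dipstick_tip (a point): Rounded free end of the rod, on the axis, 155 mm from the grip's centre; two dark level rings just behind it. Axes as dipstick_grip.
- dipstick_collar (a point): Centre of the collar's tip-side face (the face that stops on the tube's rim), 45 mm from the grip's centre and 110 mm from the tip. Collar diameter 26 mm, 6 mm thick. Axes as dipstick_grip.
- dipstick: The dipstick as a whole; origin and axes as point dipstick_grip.
- rest: Fixed rest of the dipstick: wooden base 44x200x8 mm with two notched aluminium posts at y = -80 and +80 mm, tops 56 mm high; notches 12 mm wide, open upwards. Origin under its centre on the bench; the grip's centre starts at y = +35 mm.
- magnifier: Fixed bench magnifier: round foot (radius 36 mm), thin post, upright round lens of radius 36 mm in a 4 mm rim, centred 165 mm above the bench and looking along -x of this frame (towards the robot). Origin under the foot, y runs level across the lens.
- reading_point (a point): Where the lens is in focus: 45 mm straight in front of the middle of the lens, 165 mm above the bench. Axes as magnifier.
- spanner_open_b: bystander, open-ended spanner 171 mm, loose on the bench; not to be disturbed
- adjustable_small: bystander, adjustable spanner 200 mm, loose on the bench; not to be disturbed
- screwdriver_2: bystander, screwdriver 180 mm, loose on the bench; not to be disturbed
- nut_m20: bystander, hex nut 30 mm, loose on the bench; not to be disturbed
- bolt_m16: bystander, hex bolt 81 mm, loose on the bench; not to be disturbed
Things that resemble listed ones, but are neither listed nor needed, are in the scene too. Leave any blue look-alike of the magnifier alone.

How it is judged:
By the outcome, as a careful person would: the job done as asked, in the order asked, and still so for the second after the job is handed in, while the arm keeps its last pose, push and grip.
It also fails if it takes over 67 s, if anything falls off the work surface, if the arm or the gripper's body presses on something with over 40 N, if the wrist force passes 120 N, or if a joint passes its speed limit or range.

## Working session

There is one attempt and no reset: what is moved stays moved. The work goes in short steps, Python scripts to look and compute and a tool call to move; the robot and the scene stay as the last step left them, time stands still between calls to the robot, and variables do not carry over. Pictures are saved under pics/ and viewed, at most 10 in all, crops included, and the job is handed in when it is done.

Besides the shell and the picture viewer there is one more tool, called after ">>>" as a command line: name --argument value ..., lists and objects as JSON in quotes. arm_command: Moves the arm, as the interface text tells. Its arguments: {"type":"object","properties":{"deltas":{"type":"array","items":{"type":"array"}},"newtons":{"type":"number"}},"required":["deltas"]}

```bash
mkdir -p pics
cat > h.py <<'E'
import numpy as np, cv2
from scipy.spatial.transform import Rotation as R
from workcell import bot
def cam(name):
    s=bot.observe(); f=bot.grab_frame(name)
    if name=="wrist":
        T=np.eye(4); T[:3,:3]=rot(s); T[:3,3]=s["position"]
        M=np.linalg.inv(T@np.array(f["T_tool_cam"]))
    else:
        M=np.eye(4); M[:3,:3]=R.from_rotvec(np.ravel(f["rvec"])).as_matrix(); M[:3,3]=np.ravel(f["tvec"])
    f["P"]=np.array(f["K"])@M[:3]; return f
def rot(s):
    r=np.ravel(s["tool_rot"]); return R.from_euler('xyz',r).as_matrix()
def tri(obs):
    A=[]
    for f,p in obs: P=f["P"]; A+= [p[0]*P[2]-P[0],p[1]*P[2]-P[1]]
    A=[a/np.linalg.norm(a[:3]) for a in A]
    A=np.array(A); X=np.linalg.lstsq(A[:,:3],-A[:,3],rcond=None)[0]
    return X,[np.round(proj(f,X)-p,1) for f,p in obs]
def proj(f,X):
    q=f["P"]@np.r_[X,1]; return q[:2]/q[2]
def onz(f,p,z):
    P=f["P"]; A=np.array([p[0]*P[2]-P[0],p[1]*P[2]-P[1]]); return np.r_[np.linalg.solve(A[:,:2],-A[:,3]-A[:,2]*z),z]
def save(f,n): cv2.imwrite(f"pics/{n}.png",f["frame"][:,:,::-1])
E
python3 - <<'E'
from h import *
fs={n:cam(n) for n in("scene","side","wrist")}
print(bot.observe())
for n,f in fs.items(): save(f,n+"0")
a=np.hstack([fs["scene"]["frame"],fs["side"]["frame"]])
for nm in ["knob_grip","gearcase","tube_mouth","tube_bottom","dipstick_grip","dipstick_tip","dipstick_collar","rest","magnifier","reading_point"]:
    obs=[]
    for n,f in fs.items():
        m=bot.mark_of(nm,f); print(nm,n,[(np.round(d["at"]).tolist(),round(d["p"],2)) for d in m[:3]])
        if m and n!="wrist": obs.append((f,np.array(m[0]["at"])))
    if len(obs)==2: print("   ",tri(obs))
E
```

```text
{'clock': 0.15, 'qpos': array([-1.25017383,  0.52187317, -0.03628325,  1.59984446,  0.02118137,
        1.02106104, -0.11279453]), 'qd': array([-0.00044531, -0.00318853, -0.00211058, -0.00145108,  0.001531  ,
        0.00022797,  0.00013729]), 'joint_efforts': array([ 2.25842676e-03, -9.27386141e+01,  1.98082030e+00, -3.70058477e+01,
        1.80216244e-02,  6.38352256e-03, -3.92510958e-05]), 'position': array([0.23809479, 0.57777753, 0.4042725 ]), 'tool_rot': array([-3.14079287e+00,  5.73181789e-05,  2.75071469e+00]), 'force': array([-0.78222228, -0.65420556, -0.28624151]), 'moment': array([-0.01351661, -0.0025688 , -0.00701361]), 'finger_force': 0.0, 'grip_width': 0.08501723857161668}
knob_grip scene [([362.0, 281.0], 0.57)]
knob_grip side [([317.0, 220.0], 0.52), ([344.0, 301.0], 0.18)]
knob_grip wrist []
    (array([ 0.52894464, -0.20021436,  0.10833098]), [array([ 1.3, -1.5]), array([1.2, 1.2])])
gearcase scene [([347.0, 307.0], 0.83), ([256.0, 252.0], 0.75)]
gearcase side [([321.0, 264.0], 0.73), ([264.0, 234.0], 0.38)]
gearcase wrist []
    (array([ 0.51894136, -0.14902195,  0
[... 1101 characters left out ...]
 0.87)]
rest side [([302.0, 348.0], 0.63), ([305.0, 335.0], 0.5)]
rest wrist []
    (array([ 0.49474055,  0.2669284 , -0.00401475]), [array([ 0.3, -0.2]), array([0.4, 0.3])])
magnifier scene [([340.0, 262.0], 0.67), ([261.0, 311.0], 0.67)]
magnifier side [([378.0, 286.0], 0.65), ([250.0, 296.0], 0.58), ([263.0, 233.0], 0.29)]
magnifier wrist []
    (array([ 0.4418847 , -0.07419889,  0.05162769]), [array([-36.4,  27. ]), array([-33.7, -28.6])])
reading_point scene [([326.0, 214.0], 0.64)]
reading_point side [([266.0, 234.0], 0.93), ([404.0, 230.0], 0.8), ([304.0, 350.0], 0.42)]
reading_point wrist []
    (array([0.61395301, 0.0669704 , 0.16448282]), [array([-0.6,  0.9]), array([-0.9, -1. ])])
```

View pics/scene0.png

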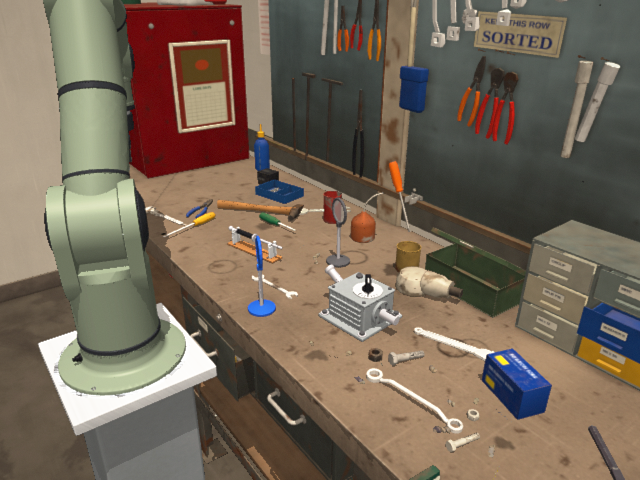

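View pics/side0.png

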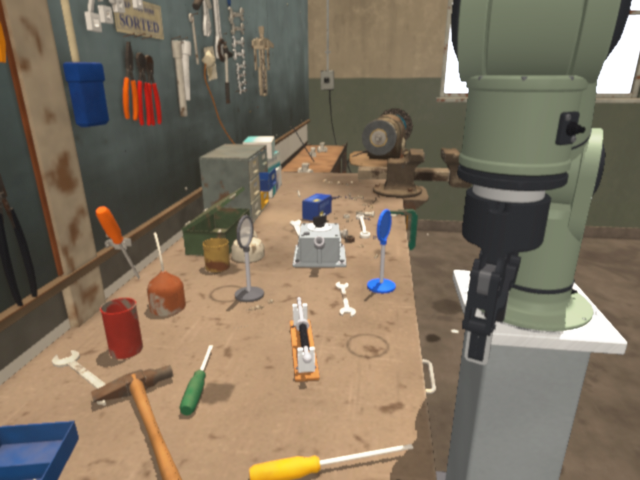

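The scene shows the gear unit at (360,305), the dipstick on its rest at (255,243), the grey magnifier at (340,230) and a blue look-alike at (261,280). The side view shows the gear unit at (320,245), the rest at (304,345), the grey magnifier at (247,265) and the blue one at (383,255). The grey magnifier is the one to use, because the text says to leave the blue one alone.

```bash
cat >> h.py <<'E'
def down(yaw,tilt=0.,Rx=None):
    return R.from_euler('xyz',[np.pi,0,yaw]).as_matrix()
def plan(Rt,grasp,n,s=None,P=None):
    """row (t cm, r) repeated n times brings the grasp point to `grasp` with rotation Rt"""
    s=s or bot.observe(); R0=rot(s) if P is None else P[0]; p0=np.array(s["position"]) if P is None else P[1]
    p1=np.array(grasp)-Rt@[0,0,bot.grip_point_offset]
    r=R.from_matrix(R0.T@Rt).as_rotvec()/n
    S=sum(R.from_rotvec(k*r).as_matrix() for k in range(n))
    t=np.linalg.solve(S,R0.T@(p1-p0))*100
    print(n,"x",np.round(t,2).tolist(),np.round(r,4).tolist(),"|step mm",round(np.linalg.norm(t)*10,1),"deg",round(np.degrees(np.linalg.norm(r)),1)); return Rt,p1
E
python3 - <<'E'
from h import *
s=bot.observe(); w=cam("wrist"); a=cam("scene"); b=cam("side")
print(np.round(w["T_tool_cam"],3).tolist(), w["K"][0])
for n,p,q in [("mag grey",(340,262),(250,296)),("mag blue",(261,311),(378,286)),("mouth",(331,263),(318,238)),("read",(326,214),(266,234)),("read blue",(0,0),(404,230))]:
    if p[0]: print(n,tri([(a,np.array(p)),(b,np.array(q))]))
# camera viewpoint over dipstick
plan(down(-2.95+np.pi*2),[0.46,0.28,0.25],8)
plan(down(0.19),[0.46,0.28,0.25],20)
E
```

```text
[[-0.0, -0.952, -0.307, 0.079], [1.0, -0.0, 0.0, 0.001], [-0.001, -0.307, 0.952, 0.031], [0.0, 0.0, 0.0, 1.0]] [407.30579248   0.         316.95615715]
mag grey (array([ 0.66460729,  0.06096992, -0.00271859]), [array([-0.8,  0.9]), array([-1.1, -1.1])])
mag blue (array([ 0.34687227, -0.02419932, -0.00272747]), [array([ 1.9, -1.2]), array([2. , 1.1])])
mouth (array([ 0.51655019, -0.08387787,  0.10304361]), [array([-1.1,  1.2]), array([-1.2, -1.1])])
read (array([0.61461522, 0.06703429, 0.163758  ]), [array([-0.8,  1.1]), array([-1. , -1.2])])
8 x [-3.3, -3.36, -0.0] [-0.0, -0.0, -0.0728] |step mm 47.1 deg 4.2
20 x [-1.93, 1.55, -0.0] [-0.0, 0.0, 0.128] |step mm 24.8 deg 7.3
```

Run:
```python
from h import *
A=plan(down(1.77),[0.49,0.26,0.27],12)
B=plan(down(1.07),[0.51,-0.14,0.27],13,P=A)
```

```text
12 x [-3.51, -0.21, -0.17] [-0.0, -0.0, 0.0817] |step mm 35.2 deg 4.7
13 x [-3.1, 0.54, 0.0] [0.0, -0.0, 0.0538] |step mm 31.4 deg 3.1
```

>>> arm_command --deltas '[[[-3.51,-0.21,-0.17],[0,0,0.0817],8.5],[[-3.51,-0.21,-0.17],[0,0,0.0817],8.5],[[-3.51,-0.21,-0.17],[0,0,0.0817],8.5],[[-3.51,-0.21,-0.17],[0,0,0.0817],8.5],[[-3.51,-0.21,-0.17],[0,0,0.0817],8.5],[[-3.51,-0.21,-0.17],[0,0,0.0817],8.5],[[-3.51,-0.21,-0.17],[0,0,0.0817],8.5],[[-3.51,-0.21,-0.17],[0,0,0.0817],8.5],[[-3.51,-0.21,-0.17],[0,0,0.0817],8.5],[[-3.51,-0.21,-0.17],[0,0,0.0817],8.5],[[-3.51,-0.21,-0.17],[0,0,0.0817],8.5],[[-3.51,-0.21,-0.17],[0,0,0.0817],8.5],[[0,0,0],[0,0,0],8.5],[[0,0,0],[0,0,0],8.5]]'

```text
clock: 3.2
position: [0.4903, 0.26, 0.4253]
tool_rot: [3.141, -0.0, 1.77]
force: [-0.2, -0.0, -0.1]
grip_width: 0.085
finger_force: 0.0
```

Run:
```python
from h import *
import pickle
w=cam("wrist"); save(w,"w1"); pickle.dump(w,open("w1.pkl","wb"))
for nm in ["dipstick_grip","dipstick_tip","dipstick_collar","rest"]:
    m=bot.mark_of(nm,w)
    for d in m[:2]: print(nm,np.round(d["at"],1),round(d["p"],2),onz(w,d["at"],0.0 if nm=="rest" else .05))
B=plan(down(1.07),[0.51,-0.14,0.27],13)
```

```text
dipstick_grip [322.9 156.3] 0.75 [0.48673439 0.30487334 0.05      ]
dipstick_collar [324.1 209.9] 0.87 [0.49694017 0.2604896  0.05      ]
rest [322.2 186.6] 0.58 [0.49361343 0.27158172 0.        ]
13 x [-3.11, 0.54, 0.0] [-0.0, 0.0, 0.054] |step mm 31.5 deg 3.1
```

>>> arm_command --deltas '[[[-3.11,0.54,0],[0,0,0.054],8.5],[[-3.11,0.54,0],[0,0,0.054],8.5],[[-3.11,0.54,0],[0,0,0.054],8.5],[[-3.11,0.54,0],[0,0,0.054],8.5],[[-3.11,0.54,0],[0,0,0.054],8.5],[[-3.11,0.54,0],[0,0,0.054],8.5],[[-3.11,0.54,0],[0,0,0.054],8.5],[[-3.11,0.54,0],[0,0,0.054],8.5],[[-3.11,0.54,0],[0,0,0.054],8.5],[[-3.11,0.54,0],[0,0,0.054],8.5],[[-3.11,0.54,0],[0,0,0.054],8.5],[[-3.11,0.54,0],[0,0,0.054],8.5],[[-3.11,0.54,0],[0,0,0.054],8.5],[[0,0,0],[0,0,0],8.5],[[0,0,0],[0,0,0],8.5]]'

```text
clock: 4.95
position: [0.5093, -0.1411, 0.4251]
tool_rot: [-3.142, -0.0, 1.068]
force: [0.2, 1.0, -0.4]
grip_width: 0.0851
finger_force: 0.0
```

Run:
```python
from h import *
import pickle
w=cam("wrist"); save(w,"w2"); pickle.dump(w,open("w2.pkl","wb"))
for nm,z in [("knob_grip",.11),("tube_mouth",.095),("gearcase",0)]:
    m=bot.mark_of(nm,w)
    for d in m[:2]: print(nm,np.round(d["at"],1),round(d["p"],2),onz(w,d["at"],z))
```

```text
knob_grip [388.1 303.9] 0.79 [ 0.52784878 -0.22056189  0.11      ]
tube_mouth [283.8 154.3] 0.79 [ 0.51263772 -0.0851075   0.095     ]
gearcase [337.8 204.8] 0.64 [ 0.52355123 -0.1572957   0.        ]
```

View pics/w2.png

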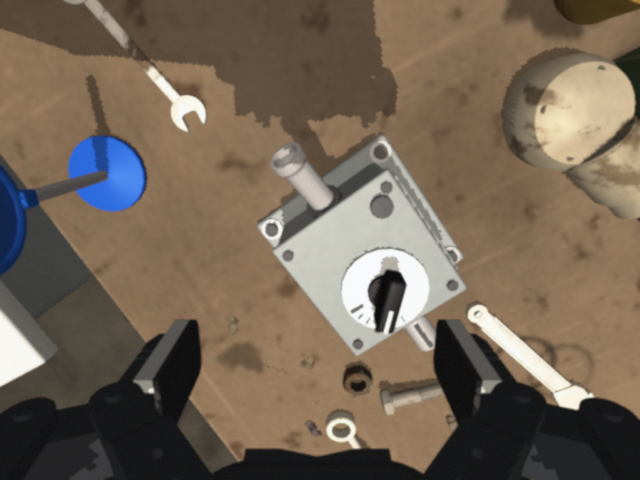

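The wrist view shows the gear unit with the knob at (388,300), its pointer end and white line at about (387,322), the long zero mark at about (358,310) and the tube mouth at (288,156). I'll enlarge the dial.

Run:
```python
from h import *
import pickle
w=pickle.load(open("w2.pkl","rb"))
c=w["frame"][240:350,330:450,::-1]; cv2.imwrite("pics/w2c.png",cv2.resize(c,None,fx=5,fy=5,interpolation=cv2.INTER_CUBIC))
C=[onz(w,p,.085) for p in [(275,252),(388,168),(466,287),(357,355)]]
print(np.round(C,3), np.round(np.mean(C,0),4))
for i in range(4):
    d=C[(i+1)%4]-C[i]; print(round(np.linalg.norm(d),3),np.arctan2(d[1],d[0])%(np.pi/2))
```

```text
[[ 0.467 -0.149  0.085]
 [ 0.575 -0.132  0.085]
 [ 0.589 -0.251  0.085]
 [ 0.481 -0.265  0.085]] [ 0.5279 -0.1991  0.085 ]
0.11 0.15210039840026757
0.12 0.11811199249676085
0.109 0.13178058387316893
0.117 0.1222890209510723
```

View pics/w2c.png

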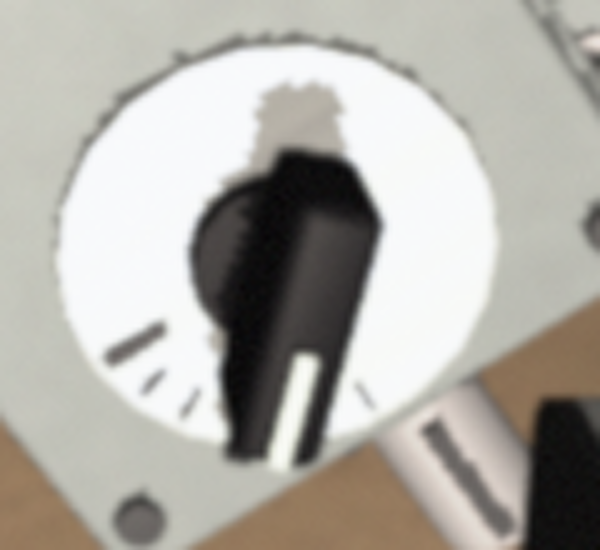

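The crop shows the dial centred at crop (277,240), the long broad zero mark at (135,343) and the white pointer line running from (308,355) to (280,468).

Run:
```python
from h import *
import pickle
w=pickle.load(open("w2.pkl","rb"))
q=lambda x,y,z: onz(w,(330+x/5,240+y/5),z)
c=q(277,240,.087);z0=q(135,343,.087);a=q(308,355,.119);b=q(280,468,.119);h=q(345,190,.119)
ang=lambda v:np.arctan2(v[1],v[0])
print(c,z0,"zero dir",ang(c-z0),"bar",ang(a-b),a,b)
th=ang(a-b)
print("centre from pointer end",b+.022*np.array([np.cos(th),np.sin(th),0]))
s=bot.observe()
A=plan(down(th),[0.5295,-0.2195,0.20],4)
plan(down(th),[0.5295,-0.2195,0.108],3,P=A)
```

```text
[ 0.53055469 -0.21860203  0.087     ] [ 0.50162042 -0.22407067  0.087     ] zero dir 0.18679842810117236 bar 0.9030359325543985 [ 0.52822502 -0.22238519  0.119     ] [ 0.51620336 -0.2376292   0.119     ]
centre from pointer end [ 0.52982639 -0.22035457  0.119     ]
4 x [-1.41, 1.48, 1.76] [-0.0001, -0.0, 0.0418] |step mm 27.0 deg 2.4
3 x [0.0, -0.0, 3.07] [0.0, 0.0, 0.0] |step mm 30.7 deg 0.0
```

>>> arm_command --deltas '[[[-1.41,1.48,1.76],[0,0,0.0418],6],[[-1.41,1.48,1.76],[0,0,0.0418],6],[[-1.41,1.48,1.76],[0,0,0.0418],6],[[-1.41,1.48,1.76],[0,0,0.0418],6],[[0,0,2.7],[0,0,0],6],[[0,0,2.7],[0,0,0],6],[[0,0,2.7],[0,0,0],6],[[0,0,0],[0,0,0],6],[[0,0,0],[0,0,0],6]]'

```text
clock: 6.05
position: [0.5292, -0.2202, 0.2741]
tool_rot: [-3.141, 0.0, 0.902]
force: [0.1, 0.1, 0.7]
grip_width: 0.0601
finger_force: 0.0
```

Run:
```python
from h import *
w=cam("wrist"); save(w,"w3"); b=cam("side")
m=bot.mark_of("knob_grip",w); print([(d["at"],d["p"],onz(w,d["at"],.11)) for d in m[:2]])
i=np.vstack([cv2.resize(w["frame"],(640,480))[120:480], ])[:,:,::-1]
j=cv2.resize(b["frame"][180:270,260:400],(560,360))[:,:,::-1]
cv2.imwrite("pics/w3c.png",cv2.resize(np.hstack([i,j]),(800,240)))
s=bot.observe(); print(s["position"],s["tool_rot"],s["force"])
```

```text
[([316.7, 335.2], 0.92, array([ 0.52967298, -0.21919025,  0.11      ]))]
[ 0.52942218 -0.22046157  0.27513455] [ 3.13975142e+00 -8.10733528e-04  9.01568924e-01] [ 0.47033663  0.38118843 -0.3657234 ]
```

View pics/w3c.png

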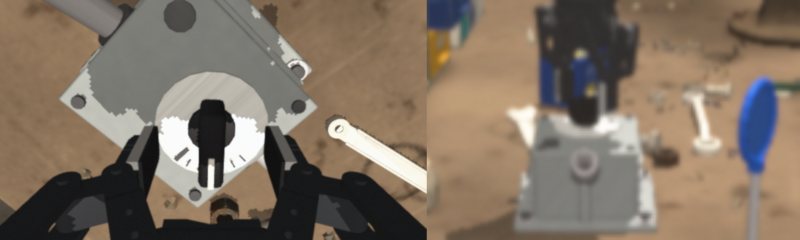

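The fingers straddle the bar symmetrically and line up with it (bar at about (210,140) in the crop).

>>> arm_command --deltas '[[[0,0,0.2],[0,0,0],0],[[0,0,0],[0,0,0],0],[[0,0,0],[0,0,0],0],[[0,0,0],[0,0,0],0],[[0,0,0],[0,0,0],0],[[0,0,0],[0,0,0],0],[[0,0,0],[0,0,0],0],[[0,0,0],[0,0,0],0]]' --newtons 30

```text
clock: 7.0
position: [0.529, -0.2205, 0.272]
tool_rot: [3.141, -0.0, 0.901]
force: [-1.4, 1.4, 6.7]
grip_width: 0.0135
finger_force: 32.7
```

>>> arm_command --deltas '[[[0,0,0],[0,0,0.1],0],[[0,0,0],[0,0,0.11],0],[[0,0,0],[0,0,0.11],0],[[0,0,0],[0,0,0.11],0],[[0,0,0],[0,0,0.11],0],[[0,0,0],[0,0,0.11],0],[[0,0,0],[0,0,0.07],0],[[0,0,0],[0,0,0.05],0],[[0,0,0],[0,0,0],0],[[0,0,0],[0,0,0],0]]'

```text
clock: 8.0
position: [0.529, -0.2204, 0.272]
tool_rot: [-3.141, -0.0, 0.131]
force: [-1.4, 1.7, 8.2]
grip_width: 0.0135
finger_force: 33.1
```

Run:
```python
from h import *
s=bot.observe(); print(s["tool_rot"],s["position"],s["force"],s["grip_width"])
```

```text
[-3.14137921e+00 -1.52901026e-04  1.31145914e-01] [ 0.52898502 -0.22037776  0.27201381] [-1.41354947  1.68133568  8.15033909] 0.013512734423225703
```

>>> arm_command --deltas '[[[0,0,0],[0,0,0],6],[[0,0,0],[0,0,0],6],[[0,0,0],[0,0,0],6],[[0,0,0],[0,0,0],6],[[0,0,-3],[0,0,0],8],[[0,0,-4],[0,0,0],8],[[0,0,-4],[0,0,0],8],[[0,0,-4],[0,0,0],8],[[0,0,0],[0,0,0],8],[[0,0,0],[0,0,0],8]]'

```text
clock: 9.0
position: [0.529, -0.2204, 0.4222]
tool_rot: [3.142, -0.001, 0.131]
force: [0.2, 0.5, -0.8]
grip_width: 0.08
finger_force: 0.0
```

Run:
```python
from h import *
import pickle
w=cam("wrist"); save(w,"w4"); pickle.dump(w,open("w4.pkl","wb"))
m=bot.mark_of("knob_grip",w); print([(np.round(d["at"]),d["p"],onz(w,d["at"],.11)) for d in m[:2]])
print(bot.observe()["position"])
p=np.round(m[0]["at"]).astype(int)
y0,x0=max(p[1]-150,0),max(p[0]-150,0); print(x0,y0)
cv2.imwrite("pics/w4c.png",cv2.resize(w["frame"][y0:y0+280,x0:x0+300,::-1],None,fx=2.1,fy=2.1,interpolation=cv2.INTER_CUBIC))
```

```text
[(array([320., 227.]), 0.65, array([ 0.53055532, -0.22128771,  0.11      ]))]
[ 0.52882306 -0.22022318  0.42092273]
170 77
```

View pics/w4c.png

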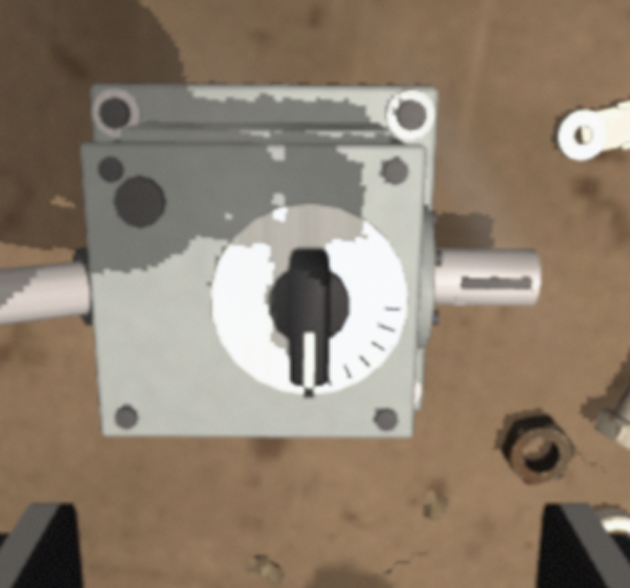

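Pointer zeroing is confirmed: the long mark is hidden under the pointer finger at (308,392) and the bar is square to the case edges. Next I'll go over the dipstick.

Run:
```python
from h import *
A=plan(down(1.797),[0.487,0.29,0.25],16)
plan(down(1.797),[0.487,0.29,0.17],2,P=A)
```

```text
16 x [2.66, -2.43, 0.1] [-0.0001, 0.0, -0.1041] |step mm 36.0 deg 6.0
2 x [0.0, -0.0, 4.0] [0.0, 0.0, 0.0] |step mm 40.0 deg 0.0
```

>>> arm_command --deltas '[[[2.66,-2.43,0.1],[0,0,-0.1041],8],[[2.66,-2.43,0.1],[0,0,-0.1041],8],[[2.66,-2.43,0.1],[0,0,-0.1041],8],[[2.66,-2.43,0.1],[0,0,-0.1041],8],[[2.66,-2.43,0.1],[0,0,-0.1041],8],[[2.66,-2.43,0.1],[0,0,-0.1041],8],[[2.66,-2.43,0.1],[0,0,-0.1041],8],[[2.66,-2.43,0.1],[0,0,-0.1041],8],[[2.66,-2.43,0.1],[0,0,-0.1041],8],[[2.66,-2.43,0.1],[0,0,-0.1041],8],[[2.66,-2.43,0.1],[0,0,-0.1041],8],[[2.66,-2.43,0.1],[0,0,-0.1041],8],[[2.66,-2.43,0.1],[0,0,-0.1041],8],[[2.66,-2.43,0.1],[0,0,-0.1041],8],[[2.66,-2.43,0.1],[0,0,-0.1041],8],[[2.66,-2.43,0.1],[0,0,-0.1041],8],[[0,0,4],[0,0,0],8],[[0,0,4],[0,0,0],8],[[0,0,0],[0,0,0],8],[[0,0,0],[0,0,0],8]]'

```text
clock: 11.1
position: [0.4876, 0.2899, 0.3257]
tool_rot: [-3.14, 0.001, 1.796]
force: [0.4, -0.8, 0.0]
grip_width: 0.0799
finger_force: 0.0
```

Run:
```python
from h import *
import pickle
w=cam("wrist"); save(w,"w5"); w1=pickle.load(open("w1.pkl","rb"))
M={}
for nm,p1 in [("dipstick_grip",(322.9,156.3)),("dipstick_collar",(324.1,209.9)),("dipstick_tip",None)]:
    m=bot.mark_of(nm,w)
    for d in m[:2]: print(nm,np.round(d["at"],1),round(d["p"],2),onz(w,d["at"],.05),tri([(w,d["at"]),(w1,np.array(p1))]) if p1 else"")
print(bot.observe()["position"])
plan(down(1.797),[0.487,0.304,0.05],4)
```

```text
dipstick_grip [320.8 222. ] 0.92 [0.48659555 0.30441381 0.05      ] (array([0.4865352 , 0.3050976 , 0.05256919]), [array([0.2, 0. ]), array([-0.1, -0. ])])
dipstick_collar [321.9 287.4] 0.86 [0.49727036 0.26158733 0.05      ] (array([0.4975146 , 0.2594945 , 0.04530557]), [array([-0.4, -0. ]), array([ 0.3, -0. ])])
dipstick_tip [324.6 423.5] 0.72 [0.52393371 0.15586534 0.05      ] 
[0.48777943 0.29015242 0.32720989]
4 x [0.34, 0.05, 3.06] [0.0005, -0.0002, -0.0002] |step mm 30.8 deg 0.0
```

View pics/w5.png

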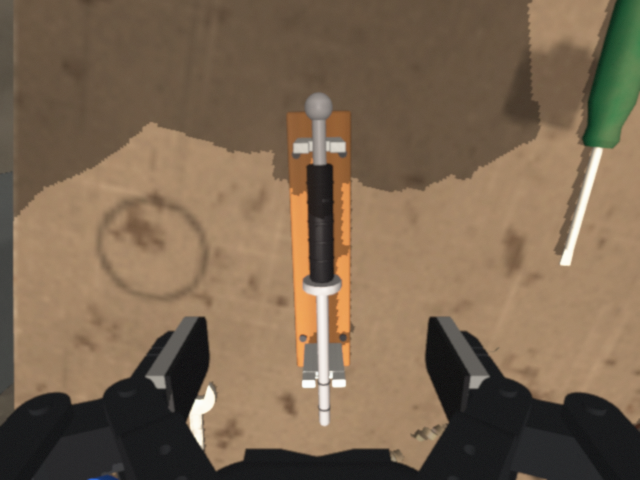

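The wrist view shows the dipstick lying straight in its rest: ball (319,106), collar (321,287), tip (324,424). Heights agree with the text at about 0.05 m, so I'll go down and grasp it.

Run:
```python
from h import *
plan(down(1.814),[0.4868,0.3045,0.05],4)
```

```text
4 x [0.35, 0.06, 3.06] [0.0005, -0.0002, -0.0044] |step mm 30.8 deg 0.3
```

>>> arm_command --deltas '[[[0.35,0.05,3.05],[0,0,-0.0043],6],[[0.35,0.05,3.05],[0,0,-0.0043],6],[[0.35,0.05,3.05],[0,0,-0.0043],6],[[0.35,0.05,3.05],[0,0,-0.0043],6],[[0,0,0],[0,0,0],6],[[0,0,0],[0,0,0],4],[[0,0,0],[0,0,0],0],[[0,0,0],[0,0,0],0],[[0,0,0],[0,0,0],0],[[0,0,0],[0,0,0],0],[[0,0,0],[0,0,0],0],[[0,0,0],[0,0,0],0]]' --newtons 80

```text
clock: 12.5
position: [0.4864, 0.3044, 0.2053]
tool_rot: [3.14, -0.001, 1.814]
force: [-2.1, -1.7, 12.2]
grip_width: 0.0136
finger_force: 77.9
```

>>> arm_command --deltas '[[[0,0,-2],[0,0,0],0],[[0,0,-3],[0,0,0],0],[[0,0,-4],[0,0,0],0],[[0,0,-4],[0,0,0],0],[[0,0,-3],[0,0,0],0],[[0,0,0],[0,0,0],0],[[0,0,0],[0,0,0],0]]'

```text
clock: 13.2
position: [0.4859, 0.3042, 0.3646]
tool_rot: [3.14, -0.001, 1.814]
force: [0.8, -0.2, -2.2]
grip_width: 0.0137
finger_force: 78.2
```

Run:
```python
from h import *
s=bot.observe(); T=rot(s); p=np.array(s["position"])
fs={n:cam(n) for n in("wrist","scene","side")}; save(fs["wrist"],"w6"); save(fs["side"],"s6"); save(fs["scene"],"c6")
for nm in ["dipstick_grip","dipstick_tip","dipstick_collar"]:
    obs=[]
    for n,f in fs.items():
        m=bot.mark_of(nm,f)
        if m: print(nm,n,np.round(m[0]["at"],1),round(m[0]["p"],2)); obs.append((f,np.array(m[0]["at"])))
    if len(obs)>1:
        X,e=tri(obs); print("  world",X,"tool",np.round(T.T@(X-p),4),e)
print(s["grip_width"],s["force"],p)
c=lambda f,x,y:cv2.resize(f["frame"][y:y+150,x:x+200,::-1],(400,300))
q=fs["wrist"]["frame"][:,:,::-1]
cv2.imwrite("pics/c6.png",np.hstack([cv2.resize(q,(400,300)),c(fs["side"],210,190)]))
```

```text
dipstick_grip wrist [318.1 345.8] 0.8
dipstick_grip scene [246.1 187.7] 0.56
dipstick_grip side [302.  259.2] 0.83
  world [0.48896909 0.29945522 0.20237422] tool [-0.0055  0.0016  0.1622] [array([2.1, 7.7]), array([-1.2,  0.4]), array([-1.2,  0.4])]
dipstick_tip wrist [316.1 349.8] 0.24
dipstick_tip scene [278.1 197.7] 0.5
dipstick_tip side [294.3 232.1] 0.67
  world [0.51985993 0.23934292 0.19109618] tool [-0.0713  0.0171  0.1734] [array([ 38.3, 117.8]), array([-13.7,  -2.4]), array([-3.9, 19.8])]
dipstick_collar wrist [317.2 448.7] 0.87
dipstick_collar scene [340.2 261.9] 0.65
dipstick_collar side [301.1 250.4] 0.7
  world [0.56618461 0.00970872 0.04689626] tool [-0.3055  0.0065  0.3174] [array([ 6.2, 85.5]), array([-16.9,   2.1]), array([-9.2, 19.7])]
0.01365859519706053 [ 0.82823653 -0.22798863 -2.20215821] [0.48587284 0.30422052 0.36459386]
```

View pics/c6.png

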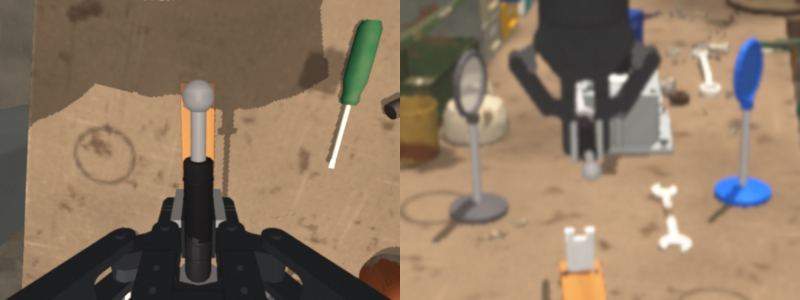

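The dipstick is held with its ball toward the wrist camera, at (316,154) at full resolution. I'll check its pose in the hand.

Run:
```python
from h import *
s=bot.observe(); T=rot(s); p=np.array(s["position"])
w=cam("wrist");a=cam("scene");b=cam("side")
X,e=tri([(a,np.array([278.1,197.7])),(b,np.array([294.3,232.1]))]); print("tip tool",T.T@(X-p),e)
X,e=tri([(a,np.array([246.1,187.7])),(b,np.array([302,259.2]))]); print("grip tool",T.T@(X-p),e)
g=cv2.cvtColor(w["frame"],cv2.COLOR_RGB2GRAY)
c=cv2.HoughCircles(cv2.medianBlur(g[100:220,250:390],3),cv2.HOUGH_GRADIENT,1,40,param1=80,param2=15,minRadius=12,maxRadius=35); print(c)
for y in (0.060,.067):
  for d in (.140,.145,.150,.155,.160,.165): print(y,d,proj(w,p+T@[y,0,d]),end=" ")
# reference: expected tip px for a level rod
for X in ([-.155,0,.155],[0,0,.155]): print(proj(a,p+T@X),proj(b,p+T@X))
# gear mouth & axis estimates
g=.13;
```

```text
tip tool [-0.1397096   0.00519608  0.1584804 ] [array([ 0.2, -0.3]), array([0.3, 0.4])]
grip tool [-0.00925907  0.00090659  0.16053816] [array([-0.5,  0.5]), array([-0.9, -0.8])]
[[[66.5 54.5 26.6]]]
0.06 0.14 [315.31609838 188.11048883] 0.06 0.145 [315.38881528 184.94947811] 0.06 0.15 [315.45571202 182.04147059] 0.06 0.155 [315.51746045 179.35726   ] 0.06 0.16 [315.57463289 176.87196889] 0.06 0.165 [315.62771981 174.56427525] 0.067 0.14 [315.27956033 161.69102158] 0.067 0.145 [315.35522607 159.59182469] 0.067 0.15 [315.42472407 157.66373978] 0.067 0.155 [315.48877892 155.88666437] 0.067 0.16 [315.54800598 154.24352619] 0.067 0.165 [315.60293125 152.71973299] [280.95601771 198.04476204] [296.73213054 228.27406591]
[243.11587355 185.86606165] [301.91718008 257.46235064]
```

```bash
cat >> h.py <<'E'
gy=.13; M=np.array([0.5128,-0.0851,0.095]); c3,s3=np.cos(np.pi/6),.5
u=np.array([np.sin(gy)*c3,-np.cos(gy)*c3,-s3])
x=-u; y=np.array([np.cos(gy),np.sin(gy),0]); RI=np.c_[x,y,np.cross(x,y)]
E
python3 - <<'E'
from h import *
import pickle
w2=pickle.load(open("w2.pkl","rb")); print(proj(w2,M), RI[:,2])
plan(RI,M-u*.185-RI[:,2]*.003,9)
E
```

```text
[283.98963425 154.18004446] [-0.06481707  0.49578095 -0.8660254 ]
9 x [-3.45, -0.49, -0.36] [-0.0033, 0.0581, 0.0123] |step mm 35.0 deg 3.4
```

>>> arm_command --deltas '[[[-3.45,-0.49,-0.36],[-0.0033,0.0581,0.0123],0],[[-3.45,-0.49,-0.36],[-0.0033,0.0581,0.0123],0],[[-3.45,-0.49,-0.36],[-0.0033,0.0581,0.0123],0],[[-3.45,-0.49,-0.36],[-0.0033,0.0581,0.0123],0],[[-3.45,-0.49,-0.36],[-0.0033,0.0581,0.0123],0],[[-3.45,-0.49,-0.36],[-0.0033,0.0581,0.0123],0],[[-3.45,-0.49,-0.36],[-0.0033,0.0581,0.0123],0],[[-3.45,-0.49,-0.36],[-0.0033,0.0581,0.0123],0],[[-3.45,-0.49,-0.36],[-0.0033,0.0581,0.0123],0],[[0,0,0],[0,0,0],0],[[0,0,0],[0,0,0],0],[[0,0,0],[0,0,0],0]]'

```text
clock: 15.15
position: [0.502, -0.0035, 0.3242]
tool_rot: [3.141, -0.523, 1.702]
force: [-0.3, 0.3, -0.5]
grip_width: 0.0134
finger_force: 78.1
```

Run:
```python
from h import *
s=bot.observe(); T=rot(s); p=np.array(s["position"])
print(np.degrees(R.from_matrix(T.T@RI).as_rotvec()), "tip pred",p+T@[-.155,0,.158], "want",M-u*.03, s["grip_width"])
a=cam("scene");b=cam("side")
tip=p+T@[-.155,0,.158]
C=[]
for n,f in (("scene",a),("side",b)):
    print(n,"pred tip",proj(f,tip),"pred mouth",proj(f,M))
    for nm in ("dipstick_tip","tube_mouth"):
        print(nm,[(np.round(d["at"],1),round(d["p"],2)) for d in bot.mark_of(nm,f)[:2]])
    q=proj(f,tip).astype(int); im=f["frame"].copy()
    C.append(cv2.resize(im[q[1]-38:q[1]+38,q[0]-50:q[0]+50,::-1],(400,304),interpolation=cv2.INTER_CUBIC)); print("crop origin",q-[50,38],"x4")
cv2.imwrite("pics/c7.png",np.hstack(C))
plan(RI,M-u*.185-RI[:,2]*.003,1)
```

```text
[-0.0107805   0.02110733  0.07533645] tip pred [ 0.50929834 -0.05829418  0.10986289] want [ 0.50943201 -0.05933847  0.11      ] 0.013372795184119544
scene pred tip [321.70279277 258.86329594] pred mouth [328.97361748 267.52944972]
dipstick_tip [(array([316.1, 259.1]), 0.8), (array([374.3, 359.6]), 0.58)]
tube_mouth [(array([331.4, 264.1]), 0.46)]
crop origin [271 220] x4
side pred tip [318.20389932 237.95059119] pred mouth [318.34079195 239.66478898]
dipstick_tip [(array([315.8, 237.3]), 0.54)]
tube_mouth [(array([198.7, 380.5]), 0.61), (array([317.7, 235.3]), 0.41)]
crop origin [268 199] x4
1 x [-0.06, 0.03, -0.03] [-0.0002, 0.0003, 0.0011] |step mm 0.7 deg 0.1
```

View pics/c7.png

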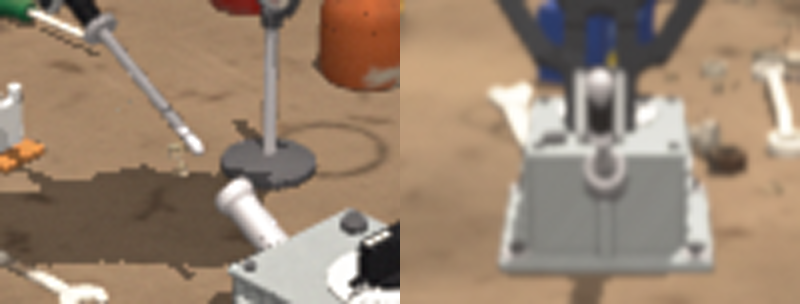

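The crops show the tip at scene (321,257) pointing straight along the tube axis at the mouth (330,269); the side view also shows the ball and rod lined up with the ring at (319,241). I'll insert now.

>>> arm_command --deltas '[[[-1.5,0.03,-0.03],[0,0,0.001],0],[[-1.5,0,0],[0,0,0],0],[[-1.0,0,0],[0,0,0],0],[[-1.0,0,0],[0,0,0],0],[[-1.0,0,0],[0,0,0],0],[[0,0,0],[0,0,0],0]]'

```text
clock: 16.05
position: [0.5088, -0.0574, 0.2934]
tool_rot: [-3.14, -0.523, 1.697]
force: [-0.7, 0.4, -1.7]
grip_width: 0.0136
finger_force: 78.1
```

>>> arm_command --deltas '[[[-1.5,0,0],[0,0,0],0],[[-1.5,0,0],[0,0,0],0],[[-1.5,0,0],[0,0,0],0],[[0,0,0],[0,0,0],0]]'

```text
clock: 16.45
position: [0.5137, -0.097, 0.2704]
tool_rot: [-3.139, -0.523, 1.696]
force: [-0.5, -0.3, -1.0]
grip_width: 0.0136
finger_force: 78.1
```

Run:
```python
from h import *
s=bot.observe(); T=rot(s); p=np.array(s["position"]); print("force tool",T.T@s["force"],"mom",T.T@s["moment"],s["grip_width"])
print("collar to rim mm",(M-(p+T@[-.045,0,.158]))@u*1000)
plan(RI,M-u*.105-RI[:,2]*.003,1)
```

```text
force tool [-0.70162048 -0.50897496  0.75081725] mom [ 0.03197287 -0.60102844 -0.01004938] 0.013578032307794072
collar to rim mm 32.22638847355758
1 x [2.76, 0.05, 0.01] [0.0001, 0.0009, -0.0039] |step mm 27.6 deg 0.2
```

>>> arm_command --deltas '[[[-1.0,0.04,0],[0,0,-0.003],0],[[-1.0,0,0],[0,0,0],0],[[-0.5,0,0],[0,0,0],0],[[0,0,0],[0,0,0],0]]'

```text
clock: 16.85
position: [0.517, -0.1168, 0.2587]
tool_rot: [3.141, -0.523, 1.702]
force: [0.7, -0.3, -1.2]
grip_width: 0.0136
finger_force: 78.1
```

>>> arm_command --deltas '[[[-0.3,0,0],[0,0,0],0],[[-0.3,0,0],[0,0,0],0],[[0,0,0],[0,0,0],0]]'

```text
clock: 17.15
position: [0.5177, -0.1215, 0.2561]
tool_rot: [3.14, -0.523, 1.703]
force: [-0.8, 0.5, -2.1]
grip_width: 0.0137
finger_force: 78.1
```

>>> arm_command --deltas '[[[-0.2,0,0],[0,0,0],0],[[-0.2,0,0],[0,0,0],0],[[0,0,0],[0,0,0],0]]'

```text
clock: 17.45
position: [0.5182, -0.1249, 0.2541]
tool_rot: [3.14, -0.523, 1.703]
force: [0.2, -0.4, -1.4]
grip_width: 0.0136
finger_force: 78.1
```

>>> arm_command --deltas '[[[-0.2,0,0],[0,0,0],0],[[-0.1,0,0],[0,0,0],0],[[0,0,0],[0,0,0],0]]'

```text
clock: 17.75
position: [0.5185, -0.1258, 0.2531]
tool_rot: [3.141, -0.527, 1.705]
force: [-2.8, 9.8, 9.0]
grip_width: 0.0138
finger_force: 78.5
```

>>> arm_command --deltas '[[[-0.1,0,0],[0,0,0],0],[[0,0,0],[0,0,0],0],[[0,0,0],[0,0,0],0]]'

```text
clock: 18.05
position: [0.5187, -0.1259, 0.2528]
tool_rot: [3.141, -0.529, 1.705]
force: [-3.6, 14.1, 13.2]
grip_width: 0.014
finger_force: 78.7
```

Run:
```python
from h import *
s=bot.observe(); T=rot(s); p=np.array(s["position"]); print("force tool",T.T@s["force"],"mom",T.T@s["moment"],s["grip_width"])
print("collar to rim mm",(M-(p+T@[-.045,0,.158]))@u*1000, p)
a=cam("scene"); cv2.imwrite("pics/c8.png",cv2.resize(a["frame"][210:330,260:420,::-1],(640,480),interpolation=cv2.INTER_CUBIC))
```

```text
force tool [19.14176942 -1.71077829 -4.09353222] mom [0.2869133  3.36421818 0.09233161] 0.013958928142851134
collar to rim mm -1.0337047282444727 [ 0.51867161 -0.12593158  0.25280219]
```

View pics/c8.png

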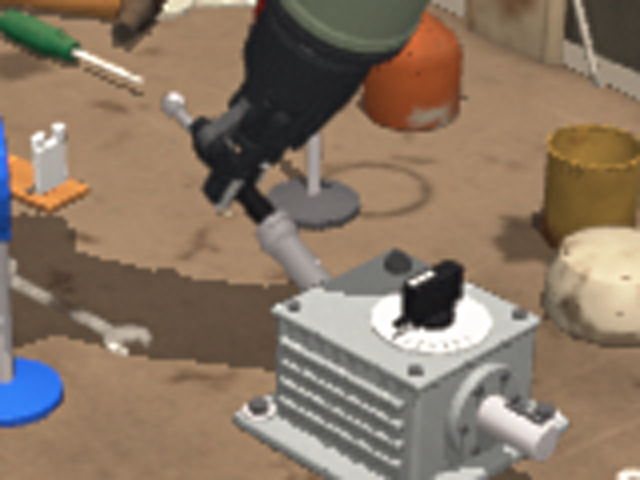

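The collar sits on the tube rim (crop (275,230)), and the force rise and position agree. Now I'll draw it right out.

>>> arm_command --deltas '[[[0.4,0,0],[0,0,0],0],[[1,0,0],[0,0,0],0],[[1.5,0,0],[0,0,0],0],[[1.5,0,0],[0,0,0],0],[[1.5,0,0],[0,0,0],0],[[1.5,0,0],[0,0,0],0],[[1.5,0,0],[0,0,0],0],[[1.5,0,0],[0,0,0],0],[[1.5,0,0],[0,0,0],0],[[1.5,0,0],[0,0,0],0],[[2,0,0],[0,0,0],0],[[0,0,0],[0,0,0],0]]'

```text
clock: 19.3
position: [0.5009, 0.0065, 0.3305]
tool_rot: [3.139, -0.524, 1.706]
force: [-0.7, 0.1, -1.4]
grip_width: 0.0134
finger_force: 78.3
```

Run:
```python
from h import *
s=bot.observe(); T=rot(s); p=np.array(s["position"]); tip=p+T@[-.155,0,.158]
print("tip",tip,"out mm",(M-tip)@u*1000,s["force"],s["grip_width"])
A=plan(down(np.pi/2-.12),[0.59,0.26,0.26],12)
```

```text
tip [ 0.50882289 -0.04805187  0.11610308] out mm 42.81192685164542 [-0.74060485  0.06585486 -1.38914107] 0.013410661151410172
12 x [2.24, 0.77, -0.09] [-0.0054, -0.0435, 0.0207] |step mm 23.7 deg 2.8
```

>>> arm_command --deltas '[[[2.24,0.77,-0.09],[-0.0054,-0.0435,0.0207],0],[[2.24,0.77,-0.09],[-0.0054,-0.0435,0.0207],0],[[2.24,0.77,-0.09],[-0.0054,-0.0435,0.0207],0],[[2.24,0.77,-0.09],[-0.0054,-0.0435,0.0207],0],[[2.24,0.77,-0.09],[-0.0054,-0.0435,0.0207],0],[[2.24,0.77,-0.09],[-0.0054,-0.0435,0.0207],0],[[2.24,0.77,-0.09],[-0.0054,-0.0435,0.0207],0],[[2.24,0.77,-0.09],[-0.0054,-0.0435,0.0207],0],[[2.24,0.77,-0.09],[-0.0054,-0.0435,0.0207],0],[[2.24,0.77,-0.09],[-0.0054,-0.0435,0.0207],0],[[2.24,0.77,-0.09],[-0.0054,-0.0435,0.0207],0],[[2.24,0.77,-0.09],[-0.0054,-0.0435,0.0207],0],[[0,0,0],[0,0,0],0],[[0,0,0],[0,0,0],0]]'

```text
clock: 20.7
position: [0.5909, 0.2573, 0.4121]
tool_rot: [-3.141, 0.002, 1.449]
force: [-0.4, 0.2, -1.8]
grip_width: 0.0138
finger_force: 78.2
```

Run:
```python
from h import *
import pickle
fs={n:cam(n) for n in("wrist","scene","side")}
pickle.dump(fs,open("f9.pkl","wb")); save(fs["wrist"],"w9")
for nm in("magnifier","reading_point"):
    for n,f in fs.items(): print(nm,n,[(np.round(d["at"],1),round(d["p"],2)) for d in bot.mark_of(nm,f)[:3]])
print(bot.observe()["position"],[ (n,bot.find_in("magnifier",f)[:2]) for n,f in fs.items()])
c=lambda f,x,y,w,h:cv2.resize(f["frame"][y:y+h,x:x+w,::-1],(266,400),interpolation=cv2.INTER_CUBIC)
w=cv2.resize(fs["wrist"]["frame"][:,:,::-1],(533,400))
cv2.imwrite("pics/c9.png",np.vstack([np.hstack([c(fs["scene"],305,180,66,100),c(fs["side"],215,205,66,100)]),])) 
i=np.hstack([cv2.imread("pics/c9.png")[:,:],]); i=cv2.resize(i,(400,300)); cv2.imwrite("pics/c9.png",np.hstack([i,cv2.resize(w,(400,300))]))
```

```text
magnifier wrist [(array([409.1, 362.6]), 0.96), (array([141.3, 455.3]), 0.42)]
magnifier scene [(array([337.5, 263.9]), 0.89), (array([261.4, 310. ]), 0.78)]
magnifier side [(array([378.9, 289.3]), 0.97), (array([249.1, 294.8]), 0.87), (array([322.7, 248.1]), 0.7)]
reading_point wrist [(array([405.1, 364. ]), 0.36)]
reading_point scene [(array([321.7, 211.7]), 0.62)]
reading_point side [(array([404.1, 228.5]), 0.85), (array([263.3, 236.1]), 0.57), (array([341.7, 301. ]), 0.44)]
[0.59113537 0.25668978 0.41270612] [('wrist', [{'rect': [382.8, 334.3, 57.9, 145.7], 'p': 0.81}, {'rect': [153.2, 443.2, 8.4, 4.3], 'p': 0.51}]), ('scene', [{'rect': [327.9, 199.6, 26.0, 67.9], 'p': 0.95}, {'rect': [250.2, 239.3, 24.7, 74.5], 'p': 0.9}]), ('side', [{'rect': [235.2, 228.0, 29.2, 75.4], 'p': 0.74}, {'rect': [365.5, 209.9, 28.8, 82.6], 'p': 0.62}])]
```

View pics/c9.png

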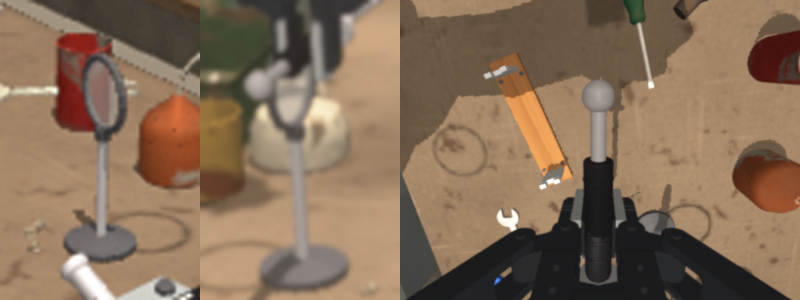

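The crops show the grey magnifier with its lens facing the robot. The wrist view shows the rod still straight in the hand. I'll fit the lens pose numerically on the first images; I've already viewed 11 pictures, one over the limit of 10, so I won't view any more.

```bash
cat > fit.py <<'E'
from h import *
import pickle
from scipy.optimize import minimize
from scipy.ndimage import map_coordinates
f9=pickle.load(open("f9.pkl","rb")); views=[]
for n in("scene","side"):
    g=cv2.imread(f"pics/{n}0.png",0); e=cv2.Canny(cv2.resize(g,None,fx=2,fy=2,interpolation=cv2.INTER_CUBIC),60,140)
    views.append((f9[n]["P"],np.minimum(cv2.distanceTransform(255-e,cv2.DIST_L2,5),10)))
t=np.linspace(0,2*np.pi,90)
def pts(v):
    X,Y,ps=v[:3]; n=np.array([-np.sin(ps),np.cos(ps),0]); out=[]
    for r in (v[7],v[7]-4e-3): out.append(np.array([X,Y,.165])+r*(np.cos(t)[:,None]*n+np.sin(t)[:,None]*[0,0,1]))
    out.append(np.c_[X+.036*np.cos(t),Y+.036*np.sin(t),0*t+.004]); return np.vstack(out)
def cost(v):
    Q=np.c_[pts(v),np.ones(270)]; c=0
    for i,(P,D) in enumerate(views):
        q=Q@P.T; q=q[:,:2]/q[:,2:]+v[3+2*i:5+2*i]
        c+=np.mean(map_coordinates(D,[q[:,1]*2+.5,q[:,0]*2+.5],order=1,mode='nearest'))
    return c+ .05*np.sum(np.array(v[3:7])**2)
for r in(.036,.038,.040):
  for ps in np.arange(-.5,.4,.1):
    m=min((minimize(lambda q:cost(np.r_[q[:2],ps,q[2:],r]),np.r_[.6646+dx,.061+dy,0,0,0,0],method="Nelder-Mead",options=dict(maxiter=900,initial_simplex=None)) for dx in(0,.006) for dy in(-.004,.004)),key=lambda m:m.fun)
    print(r,round(ps,2),round(m.fun,3),np.round(m.x,4))
E
python3 fit.py
python3 - <<'E'
from h import *
import pickle
w=pickle.load(open("f9.pkl","rb"))["wrist"]; print(onz(w,(409.1,362.6),0))
E
```

```text
0.036 -0.5 4.31 [6.653e-01 5.990e-02 1.000e-04 1.000e-04 2.000e-04 2.000e-04]
0.036 -0.4 3.515 [ 6.616e-01  7.090e-02 -7.000e-04 -0.000e+00 -4.000e-04  6.000e-04]
0.036 -0.3 2.98 [ 6.621e-01  7.070e-02 -1.000e-04 -4.000e-04  1.000e-04  2.000e-04]
0.036 -0.2 2.656 [ 6.589e-01  6.490e-02 -2.000e-04  1.000e-04  2.000e-04  2.000e-04]
0.036 -0.1 2.757 [ 6.623e-01  6.310e-02 -9.000e-04  5.000e-04  2.000e-04  1.000e-04]
0.036 -0.0 2.915 [ 6.628e-01  6.350e-02  2.000e-04 -2.000e-04  2.000e-04 -0.000e+00]
0.036 0.1 3.846 [ 6.633e-01  6.250e-02  4.000e-04 -1.000e-04  3.000e-04 -2.000e-04]
0.036 0.2 4.031 [ 6.69e-01  7.11e-02 -5.00e-04  1.00e-04 -8.00e-04  6.00e-04]
0.036 0.3 4.23 [ 6.697e-01  7.110e-02  2.000e-04 -3.000e-04 -5.000e-04  8.000e-04]
0.038 -0.5 4.626 [ 6.615e-01  7.230e-02 -2.000e-04 -1.000e-03  1.000e-04  9.000e-04]
0.038 -0.4 3.593 [ 6.619e-01  7.130e-02 -2.000e-04 -5.000e-04  3.000e-04  0.000e+00]
0.038 -0.3 2.871 [ 6.621e-01  6.980e-02 -1.000e-04 -6.000e-04  1.000e-04  2.000e-04]
0.038 -0.2 2.719 [ 6.643e-01  7.100e-02  2.000e-04 -3.000e-04  1.000e-04  1.000e-04]
0.038 -0.1 2.
[... 470 characters left out ...]
 2.000e-04  4.000e-04]
0.04 -0.4 3.8 [ 6.622e-01  7.120e-02 -1.000e-04 -3.000e-04 -2.000e-04  3.000e-04]
0.04 -0.3 2.941 [ 6.62e-01  6.97e-02 -2.00e-04  1.00e-04  1.00e-04 -0.00e+00]
0.04 -0.2 3.002 [ 6.639e-01  7.120e-02 -3.000e-04 -5.000e-04  3.000e-04  5.000e-04]
0.04 -0.1 3.068 [ 6.658e-01  6.650e-02 -2.000e-04  1.000e-04  2.000e-04  1.000e-04]
0.04 -0.0 3.422 [ 6.638e-01  6.250e-02  2.000e-04 -4.000e-04  2.000e-04 -1.000e-04]
0.04 0.1 4.207 [6.659e-01 6.020e-02 1.800e-03 7.000e-04 5.000e-04 5.000e-04]
0.04 0.2 4.439 [6.699e-01 6.250e-02 1.000e-04 1.000e-04 2.000e-04 1.000e-04]
0.04 0.3 4.618 [6.711e-01 6.370e-02 2.000e-04 0.000e+00 0.000e+00 1.000e-04]
[0.66802466 0.0667906  0.        ]
```

Run:
```python
from h import *
plan(down(np.pi/2-.12),[0.60,0.03,0.30],7)
```

```text
7 x [-3.2, 0.52, -0.6] [-0.0001, 0.0002, -0.0003] |step mm 33.0 deg 0.0
```

>>> arm_command --deltas '[[[0,0,-2],[0,0,0],0],[[-3.2,0.52,-0.31],[0,0,0],0],[[-3.2,0.52,-0.31],[0,0,0],0],[[-3.2,0.52,-0.31],[0,0,0],0],[[-3.2,0.52,-0.31],[0,0,0],0],[[-3.2,0.52,-0.31],[0,0,0],0],[[-3.2,0.52,-0.31],[0,0,0],0],[[-3.2,0.52,-0.31],[0,0,0],0],[[0,0,0],[0,0,0],0],[[0,0,0],[0,0,0],0]]'

```text
clock: 22.3
position: [0.6, 0.0297, 0.4547]
tool_rot: [-3.141, 0.001, 1.447]
force: [0.6, 1.3, -1.3]
grip_width: 0.0134
finger_force: 78.2
```

```bash
cat > v10.py <<'E'
from h import *
import pickle
w=cam("wrist"); save(w,"w10"); pickle.dump(w,open("w10.pkl","wb"))
for nm in("magnifier","reading_point"):
    print(nm,[(np.round(d["at"],1),round(d["p"],2),onz(w,d["at"],0 if nm[0]=="m" else .165)) for d in bot.mark_of(nm,w)[:2]])
b=bot.find_in("magnifier",w)[:2]; print(b)
X,Y=.6655,.0655
for ps in(-.3,-.17,0):
    n=np.array([-np.sin(ps),np.cos(ps),0]); print(ps,[np.round(proj(w,np.array([X,Y,.165])+d)) .tolist() for d in(.038*n,-.038*n,np.array([0,0,.038]))])
print("foot",proj(w,np.array([X,Y,0])))
E
python3 v10.py
```

```text
magnifier [(array([ 98.1, 267. ]), 0.93, array([ 0.3475619 , -0.02455223,  0.        ])), (array([377.1, 148.9]), 0.65, array([0.66589448, 0.06542432, 0.        ]))]
reading_point [(array([339. , 169.5]), 0.93, array([0.61933463, 0.0725457 , 0.165     ]))]
[{'rect': [342.0, 107.3, 95.5, 132.1], 'p': 0.65}, {'rect': [225.0, 331.2, 29.9, 35.9], 'p': 0.64}]
-0.3 [[429.0, 109.0], [399.0, 229.0], [429.0, 181.0]]
-0.17 [[421.0, 108.0], [406.0, 230.0], [429.0, 181.0]]
0 [[410.0, 109.0], [416.0, 229.0], [429.0, 181.0]]
foot [376.70651978 148.87335175]
```

Run:
```python
from h import *
import pickle
from scipy.ndimage import map_coordinates
from scipy.optimize import minimize
w=pickle.load(open("w10.pkl","rb"))
g=cv2.cvtColor(w["frame"],cv2.COLOR_RGB2GRAY)
e=cv2.Canny(cv2.resize(g,None,fx=2,fy=2,interpolation=cv2.INTER_CUBIC),50,130); D=np.minimum(cv2.distanceTransform(255-e,cv2.DIST_L2,5),10)
t=np.linspace(0,2*np.pi,120)
def cost(X,Y,ps,r,h=0.004):
    n=np.array([-np.sin(ps),np.cos(ps),0]); a=np.array([np.cos(ps),np.sin(ps),0])
    Q=np.vstack([np.array([X,Y,.165])+s*h*a+r*(np.cos(t)[:,None]*n+np.sin(t)[:,None]*[0,0,1]) for s in(-1,1)])
    q=np.c_[Q,np.ones(len(Q))]@w["P"].T; q=q[:,:2]/q[:,2:]
    return np.mean(map_coordinates(D,[q[:,1]*2+.5,q[:,0]*2+.5],order=1,mode='nearest'))
for r in(.038,.040):
  for ps in np.arange(-.35,.1,.05):
    m=min(((cost(X,Y,ps,r,h),X,Y,h) for X in np.arange(.657,.675,.0015) for Y in np.arange(.057,.075,.0015) for h in(.002,.003,.004)),key=lambda k:k[0]); print(r,round(ps,2),np.round(m,4))
# darkness-based: mean row-wise column of the rim
sub=w["frame"][105:235,395:440].astype(int); print([(105+i,395+int(np.argmin(sub[i].sum(1))),int(sub[i].sum(1).min())) for i in range(0,130,8)])
```

```text
0.038 -0.35 [6.3117e+00 6.6600e-01 6.1500e-02 4.0000e-03]
0.038 -0.3 [5.8322e+00 6.6150e-01 6.7500e-02 2.0000e-03]
0.038 -0.25 [5.4884e+00 6.6150e-01 6.6000e-02 2.0000e-03]
0.038 -0.2 [4.4758e+00 6.6300e-01 6.3000e-02 4.0000e-03]
0.038 -0.15 [4.485e+00 6.645e-01 6.450e-02 4.000e-03]
0.038 -0.1 [4.9801e+00 6.6450e-01 7.0500e-02 4.0000e-03]
0.038 -0.05 [5.4036e+00 6.6000e-01 6.1500e-02 2.0000e-03]
0.038 -0.0 [6.0161e+00 6.6150e-01 6.1500e-02 2.0000e-03]
0.038 0.05 [6.3756e+00 6.6150e-01 6.1500e-02 4.0000e-03]
0.04 -0.35 [6.6306e+00 6.6450e-01 7.3500e-02 2.0000e-03]
0.04 -0.3 [6.1085e+00 6.6300e-01 7.2000e-02 2.0000e-03]
0.04 -0.25 [5.6827e+00 6.6450e-01 7.2000e-02 2.0000e-03]
0.04 -0.2 [5.0301e+00 6.6300e-01 6.3000e-02 3.0000e-03]
0.04 -0.15 [4.9043e+00 6.6300e-01 6.4500e-02 3.0000e-03]
0.04 -0.1 [5.0476e+00 6.6300e-01 6.7500e-02 4.0000e-03]
0.04 -0.05 [5.7957e+00 6.6300e-01 7.2000e-02 4.0000e-03]
0.04 -0.0 [6.5324e+00 6.6300e-01 7.3500e-02 4.0000e-03]
0.04 0.05 [6.8489e+00 6.5700e-01 6.4500e-02 2.0000e-03]
[(105, 413, 240), (113, 412, 129), (121, 408, 117), (129, 404, 147), (137, 401, 156), (145, 421, 164), (153, 421, 171), (161, 422, 172), (169, 421, 175), (177, 420, 179), (185, 420, 193), (193, 419, 203), (201, 417, 213), (209, 396, 196), (217, 397, 156), (225, 400, 130), (233, 403, 179)]
```

```bash
cat >> h.py <<'E'
ps=-.165; RP=np.array([.620,.0726,.165]); RF=down(np.pi/2+ps); G=RP+RF@[.155,0,-.003]
E
python3 - <<'E'
from h import *
import pickle
w=pickle.load(open("f9.pkl","rb"))["wrist"]; print("can",onz(w,(592,312),.05),onz(w,(535,312),.05),G)
A=plan(RF,G+[0,0,.10],8); plan(RF,G+[0,0,.01],5,P=A)
E
```

```text
can [0.82558704 0.13540275 0.05      ] [0.77461493 0.14158964 0.05      ] [0.64545911 0.22549485 0.168     ]
8 x [2.48, 0.22, 0.39] [-0.0001, 0.0001, 0.0055] |step mm 25.2 deg 0.3
5 x [0.0, -0.0, 1.8] [0.0, 0.0, 0.0] |step mm 18.0 deg 0.0
```

>>> arm_command --deltas '[[[2.48,0.22,0.39],[0,0,0.0055],0],[[2.48,0.22,0.39],[0,0,0.0055],0],[[2.48,0.22,0.39],[0,0,0.0055],0],[[2.48,0.22,0.39],[0,0,0.0055],0],[[2.48,0.22,0.39],[0,0,0.0055],0],[[2.48,0.22,0.39],[0,0,0.0055],0],[[2.48,0.22,0.39],[0,0,0.0055],0],[[2.48,0.22,0.39],[0,0,0.0055],0],[[0,0,1.8],[0,0,0],0],[[0,0,1.8],[0,0,0],0],[[0,0,1.8],[0,0,0],0],[[0,0,1.8],[0,0,0],0],[[0,0,1.8],[0,0,0],0],[[0,0,0],[0,0,0],0],[[0,0,0],[0,0,0],0]]'

```text
clock: 24.0
position: [0.6452, 0.2246, 0.3333]
tool_rot: [-3.141, 0.002, 1.405]
force: [0.2, -0.5, -0.8]
grip_width: 0.0138
finger_force: 78.2
```

```bash
cat > chk.py <<'E'
from h import *
s=bot.observe(); T=rot(s); p=np.array(s["position"]); tip=p+T@[-.155,0,.158]
print("tip",tip,"RP",RP,"rod z",T[2,0],s["force"])
w=cam("wrist"); a=cam("scene"); b=cam("side"); obs=[]
for n,f in(("scene",a),("side",b)):
    m=bot.mark_of("dipstick_tip",f)[:2]; print(n,[(np.round(d["at"],1),round(d["p"],2)) for d in m],"pred tip",proj(f,tip),"reading",[np.round(d["at"],1) for d in bot.mark_of("reading_point",f)[:2]],"pred",proj(f,RP))
    if m: obs.append((f,np.array(m[0]["at"])))
if len(obs)==2: print("tri tip",tri(obs))
g=cv2.cvtColor(w["frame"],cv2.COLOR_RGB2GRAY)
c=cv2.HoughCircles(cv2.medianBlur(g[100:220,250:390],3),cv2.HOUGH_GRADIENT,1,40,param1=80,param2=15,minRadius=18,maxRadius=35); print("ball",c[0,0]+[250,100,0])
plan(RF,G,2)
E
python3 chk.py
```

```text
tip [0.61957377 0.07144193 0.17557772] RP [0.62   0.0726 0.165 ] rod z -0.0015716798342947323 [ 0.2392491  -0.51175817 -0.8071084 ]
scene [(array([330.7, 266.3]), 0.75), (array([320.1, 208.4]), 0.54)] pred tip [325.73316933 210.30114448] reading [array([322.9, 212.2])] pred [325.57007289 213.59089998]
side [(array([260.9, 227.2]), 0.72), (array([318.8, 218.7]), 0.2)] pred tip [262.11273259 228.43714653] reading [array([403.2, 227.1])] pred [262.03098948 232.97417075]
tri tip (array([ 0.60862831, -0.02783919,  0.09861369]), [array([ 13.4, -17.9]), array([16.9, 17.3])])
ball [317.5        153.5         25.70000076]
2 x [0.07, -0.01, 0.55] [0.0, 0.0005, -0.0006] |step mm 5.5 deg 0.0
```

>>> arm_command --deltas '[[[0.07,0,0.55],[0,0,0],0],[[0.07,0,0.55],[0,0,0],0],[[0,0,0],[0,0,0],0],[[0,0,0],[0,0,0],0],[[0,0,0],[0,0,0],0]]'

```text
clock: 24.85
position: [0.6456, 0.2254, 0.3222]
tool_rot: [-3.141, 0.001, 1.404]
force: [0.3, -0.1, -2.3]
grip_width: 0.0132
finger_force: 78.2
```

```bash
python3 chk.py
python3 - <<'E'
from h import *
s=bot.observe(); T=rot(s); p=np.array(s["position"])
for n in("scene","side"):
    f=cam(n); d=np.abs(f["frame"].astype(int)-cv2.imread(f"pics/{n}0.png")[:,:,::-1]).sum(2)
    # change along the predicted rod line, mm from grip centre; max over +-3 px normal
    for L in range(90,176,5):
        q=proj(f,p+T@[-L/1000,0,.158]).round().astype(int); blk=d[q[1]-4:q[1]+5,q[0]-1:q[0]+2].max(1); print(L,q,blk) if L>=115 else None
E
```

```text
tip [0.61985452 0.07232009 0.16436642] RP [0.62   0.0726 0.165 ] rod z -0.00131822954527182 [ 0.26918774 -0.12108035 -2.26561222]
scene [(array([322.6, 213.2]), 0.71)] pred tip [325.58639798 213.83980904] reading [array([322.5, 211.8]), array([377.4, 357.7])] pred [325.57007289 213.59089998]
side [(array([263. , 232.9]), 0.87)] pred tip [262.13802683 233.19696139] reading [array([405.7, 228.2])] pred [262.03098948 232.97417075]
tri tip (array([0.61512012, 0.07882009, 0.16649748]), [array([ 0.3, -0.4]), array([0.4, 0.5])])
ball [317.5        153.5         26.10000038]
2 x [0.0, -0.0, -0.03] [-0.0001, 0.0006, -0.0006] |step mm 0.3 deg 0.1
115 [319 209] [ 10 125 126 304  81 204 103  14   3]
120 [320 210] [  5  74 304  60 204 103  64  12   3]
125 [321 210] [  4  43 231  60 180 150  64  37   7]
130 [322 211] [  3  62  60 180 277 367 134   7   8]
135 [322 211] [  3  62  60 180 277 367 134   7   8]
140 [323 212] [  5  23 180 428 601 331  49   8   2]
145 [324 213] [ 23 163 428 601 331  49   8   4   7]
150 [325 213] [ 14  21 428 601 331  49   4   4   7]
155 [326 214] [ 21 193 407 170  12   5 
[... 151 characters left out ...]
175 [329 216] [ 4  6  6 10  6  9  6  5  3]
115 [255 239] [184 139 134  68  79 131 109 131  73]
120 [256 238] [188 180 239 177  68 152 131 108  51]
125 [257 238] [162 250 256 177  58 152 131  65  12]
130 [258 237] [108 230 259 256 177  58 152 111  30]
135 [258 236] [ 48 108 230 259 256 177  58 152 111]
140 [259 235] [ 26  85 197 243 259 256 166  52  90]
145 [260 235] [ 45 159 234 243 259 218  89  38  23]
150 [261 234] [  9  59 177 234 243 219 113  37  19]
155 [262 233] [  8   9  59 177 234 214  94  44  28]
160 [263 232] [  8   8   8  59 177 222 162  50  31]
165 [264 232] [ 12  12   8  32 101 127  67  25  12]
170 [265 231] [ 9 12 12 10 14 26 32 16  8]
175 [266 230] [ 8  9 12 12 10 10 11 10 10]
```

The tip is within about 3 mm of the reading point in both fixed views and the rod is level, so I'm handing in.

```bash
python3 -c "
from workcell import bot
print(bot.job_done())"
```

```text
the job is handed in; nothing more can be done
None
```

The job is handed in at about 25 s: knob left at zero, dipstick pushed in until the collar stopped on the rim and drawn right out, and now held level across the grey magnifier with its tip measured within about 3 mm of the estimated reading point; I viewed 11 pictures, one over the limit of 10.

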